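# Move the row of leather punches to the aluminium rack in reverse order

### The arm

A 6-joint arm with a two-finger parallel gripper is mounted at the origin on the work surface. World frame = base frame: x ahead of the robot, y to its left, z up, the work surface at z = 0. Lengths are in m, angles in degrees, forces in N, time in s.
With the tool pointing down it reaches from about 0.325 to 0.775 m from the base axis. Payload 5.5 kg.
Tool frame: the origin (TCP) lies between the finger pads; the fingertips stand 11 mm ahead of it and the grasp point (between the pads) lies 8 mm behind it; z points along the fingers, x is the direction in which the jaws open and shut, and the axes are right-handed (so a half turn about z gives the same grasp; the last joint's range is limited). The gripper opens to 88 mm and grips with 3 to 60 N. Pads are 20 mm wide; open, the fingers measure 115 mm over their backs; the gripper's body (75 mm by 178 mm) begins 61 mm behind the grasp point.
Start: joints at [69.46, 5.22, 70.514, -0, 104.267, -3.249], TCP at [0.178, 0.573, 0.204] pointing down, gripper open.
Joint ranges: [-164.24, 164.24], [-49.07, 125.15], [9.68, 141.18], [-86.29, 266.29], [3.28, 154.24], [-151.56, 151.56]. Speed limits (degrees/s): [147.25, 147.25, 172.46, 180, 180, 180].

### API

Orientations are given as [roll, pitch, yaw] about the fixed x, y, z axes, in that order (R = Rz(yaw) Ry(pitch) Rx(roll)).
In Python, from bench import robot gives the robot as it stands.
- The arm moves only by the tool servo_tool, never from a script. Its argument "series" is a list of rows, each a list of 6 numbers: the shift along the tool's x, y, z in m, then the turn, a rotation vector about the tool's x, y, z in rad. A call has 1 to 20 rows; each row is the pose to reach, as a shift and turn from the pose measured when the call began, along the tool's axes at that moment; what a row does not reach only later rows make up. A row lasts 1/10 s, in which the tool goes at most 50 mm and 8.59 degrees, less where a joint would pass 70% of its speed; a pose out of reach is approached as far as the arm can. A call with a gripper value outside its range is refused whole. "fingers" is the opening, from 0 (shut) to 1 (fully open), set as the call begins (left out, the last holds). The fingers move at their own pace and stop on an object; "force" is the grip in N (left out, the last holds). Time passes only in rows, so rows that repeat a pose let the fingers close. It gives the time, the measured TCP pose, the force and the opening at its end, in the units of the state.
- robot.state(): the state, without advancing time (a new reading comes with each control period).
- robot.snapshot(name): name is "scene" or "top" or "wrist"; returns (picture, depth): 480x640x3 uint8, blue, green, red; 480x640 float32, m along the optical axis (not along the pixel's ray), 0 where there is no reading.
- robot.camera_model(name): a dict with "fx", "fy", "cx", "cy" (pixels), "xyz" and "orientation" of the camera in the world; the wrist camera has in their place "tool_from_camera" (4x4, takes a point from camera to tool coordinates, whose origin is the TCP and whose axes are the tool frame's). Camera axes: x right, y up, looking along -z (the intrinsics and any distortion apply to the point x, -y, -z); pixel columns grow to the right and rows downward; lengths in m; the calibration is good to about 2 mm. A picture is of the moment at which its call begins: read the wrist's pose just before it. camera_model takes no time and is no camera call.
- robot.hand_in(): hands the job in, once; it reports no verdict.
The state is a dict: "time": time; "qpos": joint angles; "dq": joint speeds; "effort": joint torques, N m; "tcp_pos": TCP position; "orientation": TCP orientation; "contact_force": force on the tool from outside, world axes, zero at the start; "torque": the same for the moment, N m; "opening": opening from 0.0 (shut) to 1.0 (fully open).
Only numpy, scipy, OpenCV 4.12 (cv2) and the standard library are available. Lean on these libraries where they do the work, as an engineer would, in place of code of your own. Each camera call takes 0.05 s, during which the arm holds its last target.

### The job

The colleague across the bench needs the four leather punches: move them from the cups on the wooden board into the aluminium rack, one to a pocket, in the reverse of the order in which they stand now, so that, as the robot sees it, the punch at the left end of the wooden board ends at the right end of the aluminium rack, and so on along the row. Set each one down gently, standing upright on its cutting head on the pocket's floor, and do not knock any of them over.

Things in the scene. Friction and masses are not known exactly. Their poses are not given: they have to be found in the camera images.
- punch_small: Small round arch punch, dark steel: round head 26 mm in diameter, 90 mm tall in all, about 0.14 kg. Origin: centre of its underside, z up. It stands on its head (22 mm tall); an open arch above narrows to a smooth round shank, 17 mm in diameter, on the z axis, from 52 mm above the underside to the flat top: grip it there, from above. At the start it stands in cup_small.
- punch_square: Square arch punch, dark steel: square head 31 x 31 mm, 100 mm tall in all, about 0.20 kg. Origin: centre of its underside, z up. It stands on its head (22 mm tall); an open arch above narrows to a smooth round shank, 17 mm in diameter, on the z axis, from 52 mm above the underside to the flat top: grip it there, from above. At the start it stands in cup_square.
- punch_oval: Oval strap-end punch, dark steel: oblong head 26 mm (x) by 40 mm (y), 110 mm tall in all, about 0.22 kg. Origin: centre of its underside, z up. It stands on its head (22 mm tall); an open arch above narrows to a smooth round shank, 17 mm in diameter, on the z axis, from 52 mm above the underside to the flat top: grip it there, from above. At the start it stands in cup_oval.
- punch_round: Large round arch punch, dark steel: round head 38 mm in diameter, 120 mm tall in all, about 0.28 kg. Origin: centre of its underside, z up. It stands on its head (22 mm tall); an open arch above narrows to a smooth round shank, 17 mm in diameter, on the z axis, from 52 mm above the underside to the flat top: grip it there, from above. At the start it stands in cup_round.
- cup_small: Grey square plastic cup fixed on the wooden rack; the small punch stands in it at the start. 56 x 56 mm, 16 mm tall, walls and floor 3 mm. Origin: centre of its underside, 12 mm above the table; axes as those of the wooden rack. The four cups are alike; their places in the row are shuffled between starts, but a cup never moves during the work.
- cup_square: Grey square plastic cup fixed on the wooden rack; the square punch stands in it at the start. 56 x 56 mm, 16 mm tall, walls and floor 3 mm. Origin: centre of its underside, 12 mm above the table; axes as those of the wooden rack. The four cups are alike; their places in the row are shuffled between starts, but a cup never moves during the work.
- cup_oval: Grey square plastic cup fixed on the wooden rack; the oval punch stands in it at the start. 56 x 56 mm, 16 mm tall, walls and floor 3 mm. Origin: centre of its underside, 12 mm above the table; axes as those of the wooden rack. The four cups are alike; their places in the row are shuffled between starts, but a cup never moves during the work.
- cup_round: Grey square plastic cup fixed on the wooden rack; the round punch stands in it at the start. 56 x 56 mm, 16 mm tall, walls and floor 3 mm. Origin: centre of its underside, 12 mm above the table; axes as those of the wooden rack. The four cups are alike; their places in the row are shuffled between starts, but a cup never moves during the work.
- wood_rack: Fixed dark wooden board 84 mm (x) by 256 mm (y), 12 mm thick, lying flat, that carries the row of four cups, their centres at y = -90, -30, +30 and +90 mm, x = 0. Origin: centre of its underside, on the table; y runs along the row towards the left as the robot sees it, turned by up to 20 degrees; x points away from the robot.
- alu_rack: Fixed low aluminium tray 64 mm (x) by 244 mm (y), 28 mm tall: a row of four open pockets 56 x 56 mm, 18 mm deep, centres at y = -90, -30, +30, +90 mm, x = 0; pocket floors 10 mm above the underside. Origin: centre of its underside, on the table; axes as for the wooden rack, but with a yaw of its own. Either rack may be on the left. Loose cartons up to 20 mm tall lie beside both racks.
Things that resemble listed ones, but are neither listed nor needed, are in the scene too. What is shaped like the punch_square but blue is not meant.

How it is judged:
By the outcome, as a careful person would: the job done as asked, in the order asked, and still so for the second after the job is handed in, with the robot touching nothing.
It also fails if it takes over 106 s, if anything falls off the work surface, if the arm or the gripper's body presses on something with over 40 N, if the wrist force passes 120 N, or if a joint passes its speed limit or range.

## Working session

There is one attempt and no reset: what is moved stays moved. The work goes in short steps, Python scripts to look and compute and a tool call to move; the robot and the scene stay as the last step left them, time stands still between calls to the robot, and variables do not carry over. Pictures are saved under pics/ and viewed, and the job is handed in when it is done.

Besides the shell and the picture viewer there is one more tool, called after ">>>" in YAML: its name, and indented under it one key for each argument. servo_tool: Moves the arm, as the interface text tells. Its arguments: {"type":"object","properties":{"series":{"type":"array","items":{"type":"array","items":{"type":"number"}}},"fingers":{"type":"number"},"force":{"type":"number"}},"required":["series"]}

```bash
mkdir -p pics; ls; python3 - <<'E'
from bench import robot
import cv2,numpy as np
print(robot.state())
for n in("scene","top","wrist"):
    p,d=robot.snapshot(n); cv2.imwrite(f"pics/{n}0.png",p); np.save(f"pics/{n}0.npy",d); print(n,robot.camera_model(n))
E
```

```text
pics
{'time': 0.0, 'qpos': array([ 6.94624494e+01,  5.26336839e+00,  7.05808741e+01, -5.99452629e-04,
        1.04266813e+02, -3.24874093e+00]), 'dq': array([-0.04366118, -0.05886456,  0.10684637, -0.01753584,  0.00295662,
       -0.04054613]), 'effort': array([ 8.08975728e-04, -4.46452010e+01, -4.06447721e+01,  6.99909241e-02,
        2.93141347e-02, -1.31971728e-04]), 'tcp_pos': array([0.17820275, 0.57257914, 0.20251411]), 'orientation': array([-1.79994287e+02,  1.10909661e-01,  7.27110487e+01]), 'contact_force': array([ 0.18649852, -0.26628762,  0.53313408]), 'torque': array([-0.03338216, -0.03121201, -0.02744777]), 'opening': 1.0005722081302653}
scene {'fx': 533.4219764479769, 'fy': 533.4219764479769, 'cx': 318.83292902730534, 'cy': 234.19337896667275, 'xyz': array([ 0.96799404, -0.16763657,  0.81432828]), 'orientation': array([31.76140704, -0.82244637, 66.35899896])}
top {'fx': 560.7421866212475, 'fy': 560.7421866212475, 'cx': 330.1738539420796, 'cy': 233.96188193425527, 'xyz': array([0.34913743, 0.03666941, 1.0374136 ]), 'orientation': array([  9.10291337,  -0.85344207, -90.02270325])}
wrist {'fx': 345.3711175264818, 'fy': 345.3711175264818, 'cx': 317.6322860524915, 'cy': 243.00777131041585, 'tool_from_camera': array([[ 9.99999797e-01, -5.78955873e-04, -2.66860069e-04,
         3.00717939e-04],
       [-6.31169182e-04, -9.57991898e-01, -2.86794568e-01,
        -7.95216264e-02],
       [-8.96083847e-05,  2.86794678e-01, -9.57992069e-01,
        -1.81599303e-01],
       [ 0.00000000e+00,  0.00000000e+00,  0.00000000e+00,
         1.00000000e+00]])}
```

View pics/top0.png

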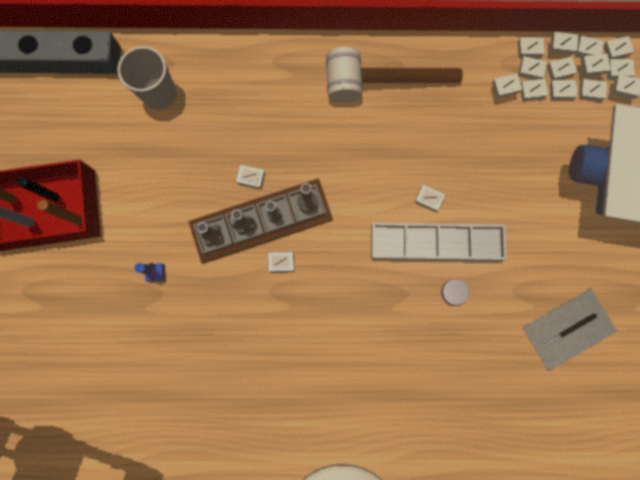

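View pics/scene0.png

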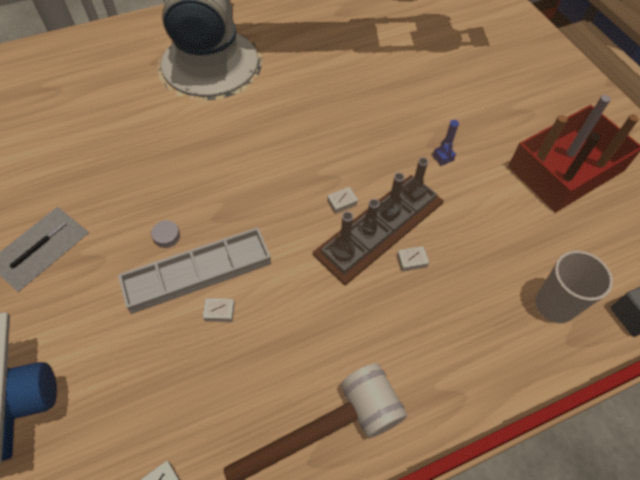

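View pics/wrist0.png

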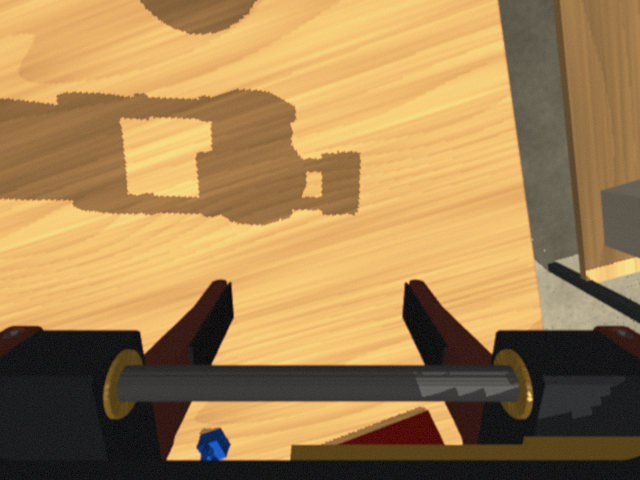

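```bash
python3 - <<'E'
import cv2,numpy as np
t=cv2.imread("pics/top0.png"); s=cv2.imread("pics/scene0.png")
cv2.imwrite("pics/tc.png",cv2.resize(t[170:270,180:340],(800,500),interpolation=cv2.INTER_CUBIC))
cv2.imwrite("pics/ta.png",cv2.resize(t[180:280,360:520],(800,500),interpolation=cv2.INTER_CUBIC))
cv2.imwrite("pics/sc.png",cv2.resize(s[150:290,300:460],None,fx=4.2,fy=4.2,interpolation=cv2.INTER_CUBIC))
E
```

```text
(no output)
```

View pics/tc.png

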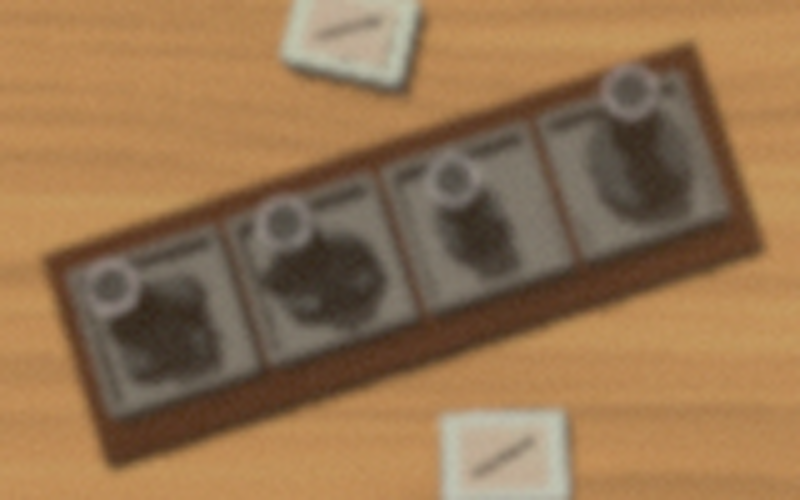

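View pics/ta.png

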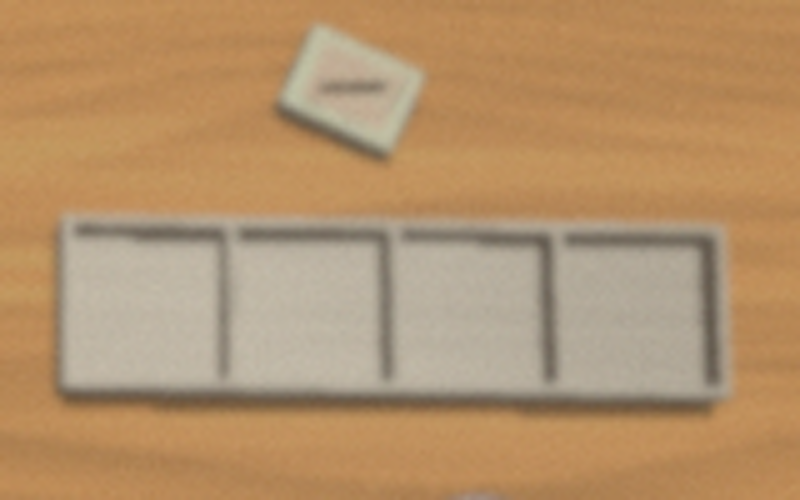

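View pics/sc.png

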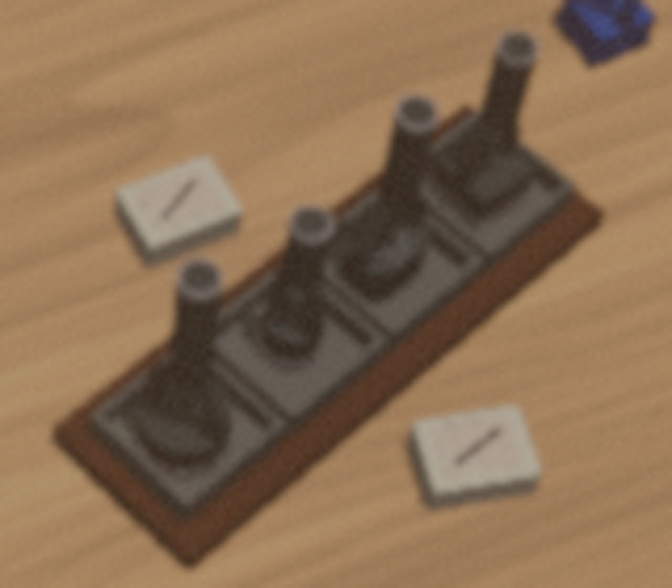

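```bash
cat > h.py <<'E'
import numpy as np,cv2
from scipy.spatial.transform import Rotation as Ro
from bench import robot
def ray(cam,u,v):
    m=robot.camera_model(cam); R=Ro.from_euler('xyz',m['orientation'],degrees=True).as_matrix()
    return np.array(m['xyz']), R@np.array([(u-m['cx'])/m['fx'],-(v-m['cy'])/m['fy'],-1.])
def onp(cam,u,v,z):
    o,d=ray(cam,u,v); return o+d*(z-o[2])/d[2]
def proj(cam,p):
    m=robot.camera_model(cam); R=Ro.from_euler('xyz',m['orientation'],degrees=True).as_matrix()
    q=R.T@(np.array(p)-m['xyz']); return np.array([m['cx']-m['fx']*q[0]/q[2], m['cy']+m['fy']*q[1]/q[2]])
E
python3 - <<'E'
from h import *
T=dict(square=((113,289),.1),oval=((286,222),.11),small=((454,180),.09),round=((631,91),.12))
S=dict(square=(516,48),oval=(415,112),small=(312,225),round=(199,279))
for n in T:
    (U,V),h=T[n]; a=onp('top',(U+.5)/5-.5+180,(V+.5)/5-.5+170,.015+h)
    U,V=S[n]; b=onp('scene',(U+.5)/4.2-.5+300,(V+.5)/4.2-.5+150,.015+h)
    print(n,a.round(4),b.round(4))
t=cv2.imread('pics/top0.png'); hsv=cv2.cvtColor(t,cv2.COLOR_BGR2HSV)
def rect(cam,img,roi,mask,z,nm):
    x0,y0,x1,y1=roi; m=np.zeros_like(mask); m[y0:y1,x0:x1]=mask[y0:y1,x0:x1]
    m=cv2.morphologyEx(m,cv2.MORPH_CLOSE,np.ones((9,9)))
    c=max(cv2.findContours(m,cv2.RETR_EXTERNAL,cv2.CHAIN_APPROX_NONE)[0],key=cv2.contourArea)
    w=np.array([onp(cam,u,v,z)[:2] for u,v in c[:,0]],np.float32)
    r=cv2.minAreaRect(w*1000); print(nm,cam,r)
s=cv2.imread('pics/scene0.png'); hs=cv2.cvtColor(s,cv2.COLOR_BGR2HSV)
for cam,hh,ra,rw in(('top',hsv,(362,215,515,270),(182,172,340,270)),('scene',hs,(112,222,280,320),(305,165,450,290))):
    al=((hh[...,1]<70)&(hh[...,2]>100)).astype(np.uint8)*255
    wd=((hh[...,2]<115)).astype(np.uint8)*255
    rect(cam,hh,ra,al,.028,'alu'); rect(cam,hh,rw,wd,.012,'wood')
    cv2.imwrite(f'pics/m_{cam}.png',np.hstack([al,wd])[::1])
# alu crop corners
for c in((62,215),(725,228),(722,398),(62,392)): print(onp('top',(c[0]+.5)/5-.5+360,(c[1]+.5)/5-.5+180,.028).round(4))
for c in((48,258),(692,42),(765,250),(110,466)): print('wood',onp('top',(c[0]+.5)/5-.5+180,(c[1]+.5)/5-.5+170,.012).round(4))
E
```

```text
square [0.5076 0.2358 0.115 ] [0.511  0.2347 0.115 ]
oval [0.5285 0.1774 0.125 ] [0.5301 0.1768 0.125 ]
small [0.547 0.124 0.105] [0.5506 0.1239 0.105 ]
round [0.5708 0.0634 0.135 ] [0.5736 0.0628 0.135 ]
alu top ((497.5460205078125, -176.2596435546875), (243.32424926757812, 65.83576202392578), 89.36539459228516)
wood top ((539.9801635742188, 150.87322998046875), (87.39364624023438, 252.98239135742188), 19.14732551574707)
alu scene ((507.07232666015625, -176.55323791503906), (244.16847229003906, 77.00778198242188), 89.20189666748047)
wood scene ((511.7830505371094, 158.1693115234375), (150.8566436767578, 295.789794921875), 16.944622039794922)
[ 0.5321 -0.055   0.028 ]
[ 0.5278 -0.2988  0.028 ]
[ 0.465  -0.2946  0.028 ]
[ 0.4669 -0.0542  0.028 ]
wood [0.5369 0.2824 0.012 ]
wood [0.62   0.0442 0.012 ]
wood [0.5405 0.0168 0.012 ]
wood [0.4595 0.2568 0.012 ]
```

```bash
cat >> h.py <<'E'
def go(p,yaw,s=None):
    s=s or robot.state(); R=Ro.from_euler('xyz',s['orientation'],degrees=True)
    d=R.inv().apply(np.array(p)-s['tcp_pos'])
    t=(R.inv()*Ro.from_euler('xyz',[180,0,yaw],degrees=True)).as_rotvec()
    print('shift',d.round(4),'turn',t.round(4))
def st():
    s=robot.state(); print(round(s['time'],2),s['tcp_pos'].round(4),s['orientation'].round(2),s['contact_force'].round(1),round(s['opening'],3)); return s
E
python3 -c "
from h import *
go([.509,.2355,.25],19.3)"
```

```text
shift [-0.2236  0.416  -0.0469] turn [6.000e-04 1.400e-03 9.321e-01]
```

>>> servo_tool:
  series:
    - [-0.004,0.008,-0.01,0,0,0.02]
    - [-0.016,0.03,-0.03,0,0,0.07]
    - [-0.034,0.062,-0.047,0,0,0.14]
    - [-0.053,0.1,-0.047,0,0,0.22]
    - [-0.073,0.138,-0.047,0,0,0.3]
    - [-0.093,0.176,-0.047,0,0,0.39]
    - [-0.114,0.214,-0.047,0,0,0.48]
    - [-0.134,0.252,-0.047,0,0,0.56]
    - [-0.154,0.29,-0.047,0,0,0.65]
    - [-0.174,0.328,-0.047,0,0,0.74]
    - [-0.194,0.362,-0.047,0,0,0.82]
    - [-0.21,0.39,-0.047,0,0,0.88]
    - [-0.22,0.408,-0.047,0,0,0.92]
    - [-0.224,0.416,-0.047,0,0,0.932]
    - [-0.224,0.416,-0.047,0,0,0.932]
    - [-0.224,0.416,-0.047,0,0,0.932]
  fingers: 0.6

```text
time: 1.75
tcp_pos: [0.5085, 0.2356, 0.2504]
orientation: [180.0, 0.1, 19.4]
contact_force: [0.1, 1.3, 0.0]
opening: 0.597
```

```bash
cat >> h.py <<'E'
def wrist(name):
    s=st(); p,d=robot.snapshot('wrist'); cv2.imwrite(f'pics/{name}.png',p)
    R=Ro.from_euler('xyz',s['orientation'],degrees=True).as_matrix(); M=np.eye(4);M[:3,:3]=R;M[:3,3]=s['tcp_pos']
    np.savez(f'pics/{name}.npz',M=M,d=d); return p,d,M
def wonp(M,u,v,z):
    m=robot.camera_model('wrist'); C=M@m['tool_from_camera']
    d=C[:3,:3]@np.array([(u-m['cx'])/m['fx'],-(v-m['cy'])/m['fy'],-1.]); o=C[:3,3]; return o+d*(z-o[2])/d[2]
def wproj(M,p):
    m=robot.camera_model('wrist'); C=np.linalg.inv(M@m['tool_from_camera']); q=C[:3,:3]@np.array(p)+C[:3,3]
    return np.array([m['cx']-m['fx']*q[0]/q[2], m['cy']+m['fy']*q[1]/q[2]])
E
python3 -c "
from h import *
wrist('w1')"
```

```text
1.75 [0.5085 0.2356 0.2504] [1.7996e+02 5.0000e-02 1.9360e+01] [0.1 1.3 0. ] 0.597
```

View pics/w1.png

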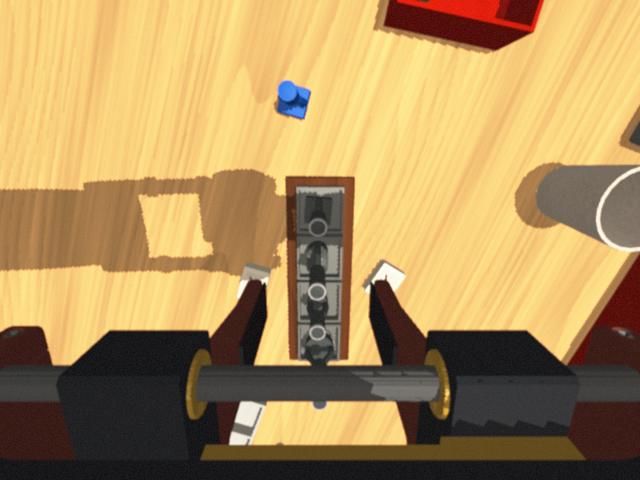

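```bash
python3 -c "
from h import *
p=cv2.imread('pics/w1.png'); M=np.load('pics/w1.npz')['M']
for n,q in dict(sq=(.509,.2355,.115),ov=(.529,.177,.125),sm=(.549,.124,.105),ro=(.572,.063,.135)).items(): print(n,wproj(M,q).round(1))
cv2.imwrite('pics/w1c.png',cv2.resize(p[170:420,260:380],None,fx=2.4,fy=2.4,interpolation=cv2.INTER_CUBIC))
cv2.imwrite('pics/w1c.png',np.hstack([cv2.resize(p[170:290,270:370],None,fx=4,fy=4,interpolation=cv2.INTER_CUBIC),cv2.resize(p[270:390,270:370],None,fx=4,fy=4,interpolation=cv2.INTER_CUBIC)]))
"
```

```text
sq [318.6 227.6]
ov [317.9 292.1]
sm [319.1 332.6]
ro [320.5 403.2]
```

View pics/w1c.png

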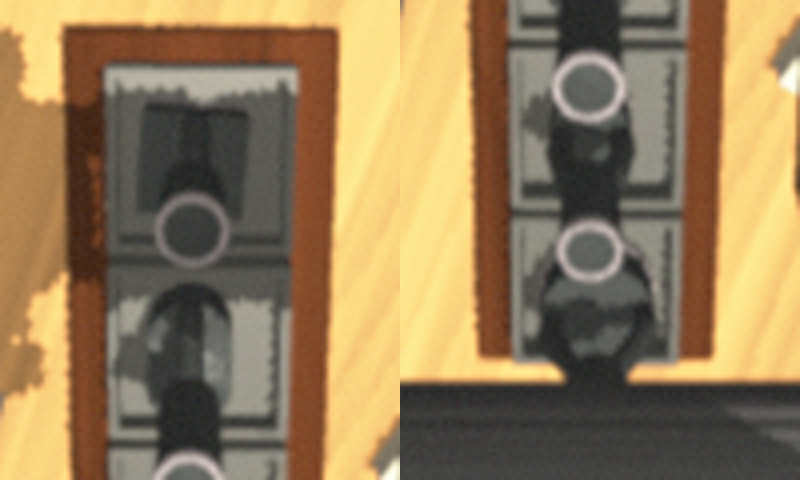

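>>> servo_tool:
  series:
    - [0,0,0.01,0,0,0]
    - [0,0,0.03,0,0,0]
    - [0,0,0.055,0,0,0]
    - [0,0,0.08,0,0,0]
    - [0,0,0.105,0,0,0]
    - [0,0,0.128,0,0,0]
    - [0,0,0.145,0,0,0]
    - [0,0,0.155,0,0,0]
    - [0,0,0.16,0,0,0]
    - [0,0,0.16,0,0,0]

```text
time: 2.8
tcp_pos: [0.5078, 0.2361, 0.09]
orientation: [180.0, 0.1, 19.4]
contact_force: [-0.9, 0.5, -0.4]
opening: 0.602
```

>>> servo_tool:
  series:
    - [0,0,0,0,0,0]
    - [0,0,0,0,0,0]
    - [0,0,0,0,0,0]
    - [0,0,0,0,0,0]
    - [0,0,0,0,0,0]
    - [0,0,0,0,0,0]
    - [0,0,0,0,0,0]
    - [0,0,0,0,0,0]
  fingers: 0
  force: 35

```text
time: 3.6
tcp_pos: [0.5079, 0.2361, 0.0903]
orientation: [180.0, 0.1, 19.4]
contact_force: [0.3, 0.3, 0.9]
opening: 0.17
```

>>> servo_tool:
  series:
    - [0,0,-0.003,0,0,0]
    - [0,0,-0.01,0,0,0]
    - [0,0,-0.025,0,0,0]
    - [0,0,-0.045,0,0,0]
    - [0,0,-0.068,0,0,0]
    - [0,0,-0.092,0,0,0]
    - [0,0,-0.115,0,0,0]
    - [0,0,-0.135,0,0,0]
    - [0,0,-0.147,0,0,0]
    - [0,0,-0.15,0,0,0]
    - [0,0,-0.15,0,0,0]

```text
time: 4.7
tcp_pos: [0.5081, 0.2363, 0.2405]
orientation: [180.0, 0.0, 19.4]
contact_force: [-0.2, -0.1, -2.0]
opening: 0.173
```

```bash
python3 -c "
from h import *
st()
c=np.array([.499,-.1764]); y=np.radians(-.7)
for n,k in(('round',90),('small',30),('oval',-30),('square',-90)): print(n,(c+k/1000*np.array([-np.sin(y),np.cos(y)])).round(4))
go([.498,-.2664,.24],-.7)"
```

```text
4.7 [0.5081 0.2363 0.2405] [1.7996e+02 3.0000e-02 1.9430e+01] [-0.2 -0.1 -2. ] 0.173
round [ 0.5001 -0.0864]
small [ 0.4994 -0.1464]
oval [ 0.4986 -0.2064]
square [ 0.4979 -0.2664]
shift [-0.1768  0.4706  0.0009] turn [8.000e-04 3.000e-04 3.514e-01]
```

>>> servo_tool:
  series:
    - [-0.002,0.006,0,0,0,0.004]
    - [-0.009,0.024,0,0,0,0.018]
    - [-0.02,0.053,0,0,0,0.04]
    - [-0.033,0.088,0,0,0,0.066]
    - [-0.047,0.125,0,0,0,0.093]
    - [-0.061,0.163,0,0,0,0.121]
    - [-0.076,0.202,0,0,0,0.15]
    - [-0.09,0.24,0,0,0,0.179]
    - [-0.105,0.279,0,0,0,0.208]
    - [-0.119,0.317,0,0,0,0.237]
    - [-0.133,0.355,0,0,0,0.265]
    - [-0.147,0.392,0,0,0,0.292]
    - [-0.159,0.424,0,0,0,0.317]
    - [-0.169,0.449,0,0,0,0.335]
    - [-0.175,0.465,0,0,0,0.347]
    - [-0.177,0.471,0,0,0,0.351]
    - [-0.177,0.471,0,0,0,0.351]
    - [-0.177,0.471,0,0,0,0.351]

```text
time: 6.5
tcp_pos: [0.4981, -0.2658, 0.2409]
orientation: [180.0, 0.0, -0.6]
contact_force: [0.3, -0.6, -1.9]
opening: 0.172
```

```bash
python3 -c "
from h import *
p,d,M=wrist('w2')
y=np.radians(-.7)
for z,a,b in ((.028,32,122),(.028,32,-122),(.028,-32,122),(.028,-32,-122),(.028,32,60),(.028,-32,60),(.028,-32,0),(.028,32,0),(.028,-32,-60),(.028,32,-60)):
  q=[.499+(a*np.cos(y)-b*np.sin(y))/1000,-.1764+(a*np.sin(y)+b*np.cos(y))/1000,z]; u=wproj(M,q); print(a,b,u.round(1)); cv2.circle(p,tuple(int(x) for x in u.round()),2,(0,0,255),1)
cv2.imwrite('pics/w2m.png',p)
"
```

```text
6.5 [ 0.4981 -0.2658  0.2409] [ 1.7998e+02  1.0000e-02 -6.1000e-01] [ 0.3 -0.6 -1.9] 0.172
32 122 [351.   -0.4]
32 -122 [344.8 238. ]
-32 122 [286.   -0.6]
-32 -122 [290.9 237.9]
32 60 [349.2  69. ]
-32 60 [287.4  68.9]
-32 0 [288.7 129.8]
32 0 [347.6 130. ]
-32 -60 [289.9 185.4]
32 -60 [346.2 185.5]
```

View pics/w2m.png

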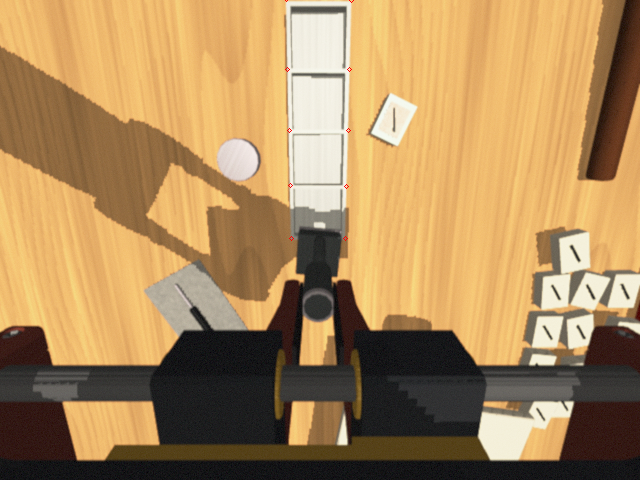

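```bash
python3 -c "
from h import *
p=cv2.imread('pics/w2m.png')
cv2.imwrite('pics/w2c.png',np.hstack([cv2.resize(p[0:145,270:370],None,fx=4,fy=4,interpolation=cv2.INTER_CUBIC),cv2.resize(p[115:260,270:370],None,fx=4,fy=4,interpolation=cv2.INTER_CUBIC)]))
"
```

```text
(no output)
```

View pics/w2c.png

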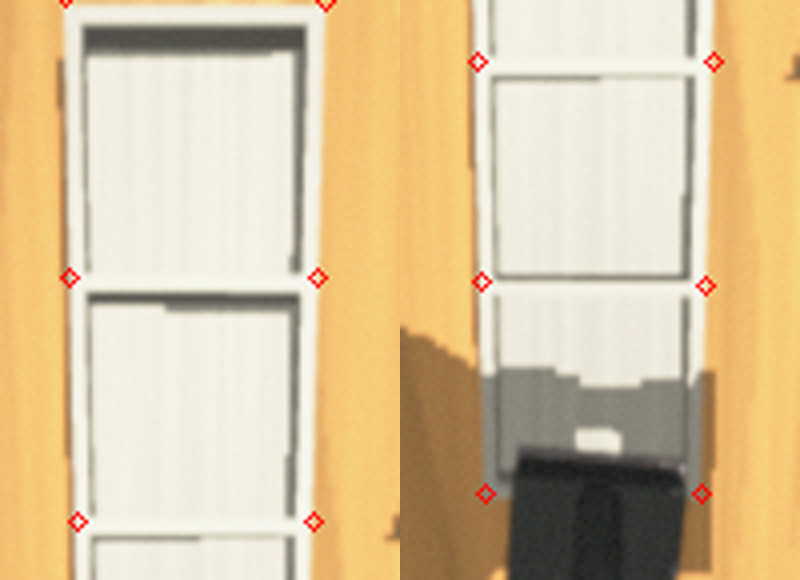

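>>> servo_tool:
  series:
    - [0,0.001,0.008,0,0,0]
    - [0,0.001,0.025,0,0,0]
    - [0,0.001,0.048,0,0,0]
    - [0,0.001,0.07,0,0,0]
    - [0,0.001,0.092,0,0,0]
    - [0,0.001,0.112,0,0,0]
    - [0,0.001,0.128,0,0,0]
    - [0,0.001,0.14,0,0,0]
    - [0,0.001,0.147,0,0,0]
    - [0,0.001,0.151,0,0,0]
    - [0,0.001,0.153,0,0,0]
    - [0,0.001,0.153,0,0,0]

```text
time: 7.75
tcp_pos: [0.4985, -0.2669, 0.0886]
orientation: [179.9, -0.0, -0.6]
contact_force: [0.1, 0.9, -1.7]
opening: 0.175
```

>>> servo_tool:
  series:
    - [0,0,0.001,0,0,0]
    - [0,0,0.002,0,0,0]
    - [0,0,0.0025,0,0,0]
    - [0,0,0.0025,0,0,0]

```text
time: 8.15
tcp_pos: [0.4985, -0.2669, 0.0861]
orientation: [179.9, -0.0, -0.6]
contact_force: [-0.0, -0.1, -1.9]
opening: 0.173
```

>>> servo_tool:
  series:
    - [0,0,0.0005,0,0,0]
    - [0,0,0.001,0,0,0]
    - [0,0,0.001,0,0,0]

```text
time: 8.45
tcp_pos: [0.4986, -0.2669, 0.0853]
orientation: [179.9, -0.1, -0.6]
contact_force: [-0.1, -0.2, -0.4]
opening: 0.176
```

>>> servo_tool:
  series:
    - [0,0,0.0003,0,0,0]
    - [0,0,0.0003,0,0,0]

```text
time: 8.65
tcp_pos: [0.4987, -0.267, 0.0853]
orientation: [179.9, -0.1, -0.6]
contact_force: [-0.6, 0.5, 0.3]
opening: 0.173
```

>>> servo_tool:
  series:
    - [0,0,0,0,0,0]
    - [0,0,0,0,0,0]
    - [0,0,0,0,0,0]
    - [0,0,0,0,0,0]
    - [0,0,0,0,0,0]
    - [0,0,0,0,0,0]
  fingers: 0.6

```text
time: 9.25
tcp_pos: [0.4987, -0.267, 0.0853]
orientation: [179.9, -0.1, -0.6]
contact_force: [-0.5, -0.6, -0.4]
opening: 0.595
```

>>> servo_tool:
  series:
    - [0,0,-0.005,0,0,0]
    - [0,0,-0.02,0,0,0]
    - [0,0,-0.045,0,0,0]
    - [0,0,-0.075,0,0,0]
    - [0,0,-0.105,0,0,0]
    - [0,0,-0.13,0,0,0]
    - [0,0,-0.147,0,0,0]
    - [0,0,-0.155,0,0,0]
    - [0,0,-0.155,0,0,0]

```text
time: 10.15
tcp_pos: [0.4989, -0.267, 0.2425]
orientation: [179.8, -0.3, -0.6]
contact_force: [-1.0, 0.1, -0.2]
opening: 0.599
```

```bash
python3 -c "
from h import *
wrist('w3')
go([.5295,.1772,.24],19.3)"
```

```text
10.15 [ 0.4989 -0.267   0.2425] [179.82  -0.25  -0.58] [-1.   0.1 -0.2] 0.599
shift [ 2.640e-02 -4.444e-01  1.000e-04] turn [ 0.0023 -0.0021 -0.3471]
```

View pics/w3.png

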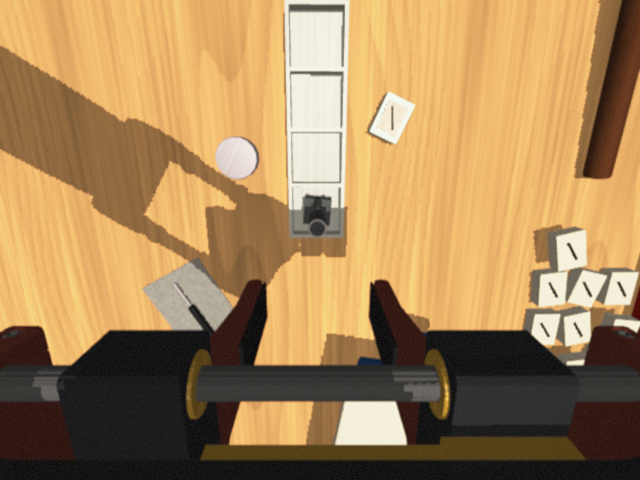

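>>> servo_tool:
  series:
    - [0.0003,-0.006,0,0,0,-0.004]
    - [0.001,-0.024,0,0,0,-0.018]
    - [0.003,-0.053,0,0,0,-0.04]
    - [0.005,-0.088,0,0.001,-0.001,-0.068]
    - [0.008,-0.128,0,0.001,-0.001,-0.1]
    - [0.01,-0.17,0,0.001,-0.001,-0.133]
    - [0.013,-0.212,0,0.001,-0.001,-0.166]
    - [0.015,-0.254,0,0.001,-0.001,-0.199]
    - [0.018,-0.296,0,0.002,-0.002,-0.232]
    - [0.02,-0.337,0,0.002,-0.002,-0.264]
    - [0.022,-0.376,0,0.002,-0.002,-0.294]
    - [0.024,-0.408,0,0.002,-0.002,-0.319]
    - [0.0255,-0.43,0,0.002,-0.002,-0.336]
    - [0.026,-0.442,0,0.002,-0.002,-0.345]
    - [0.0265,-0.4445,0,0.0023,-0.002,-0.347]
    - [0.0265,-0.4445,0,0.0023,-0.002,-0.347]

```text
time: 11.8
tcp_pos: [0.5293, 0.1773, 0.2397]
orientation: [180.0, 0.0, 19.3]
contact_force: [-0.6, -0.5, -0.5]
opening: 0.601
```

```bash
python3 -c "
from h import *
p,d,M=wrist('w4')
for n,q in dict(ov=(.529,.177,.125),sm=(.549,.124,.105),ro=(.572,.063,.135)).items(): print(n,wproj(M,q).round(1))
cv2.imwrite('pics/w4c.png',cv2.resize(p[160:360,250:390],None,fx=3,fy=3,interpolation=cv2.INTER_CUBIC))
go([.5295,.1772,.095],19.3)"
```

```text
11.8 [0.5293 0.1773 0.2397] [1.7999e+02 4.0000e-02 1.9320e+01] [-0.6 -0.5 -0.5] 0.601
ov [317.7 233.3]
sm [319.  283.2]
ro [320.6 358.3]
shift [ 0.0002 -0.0004  0.145 ] turn [ 0.0003  0.0003 -0.0006]
```

View pics/w4c.png

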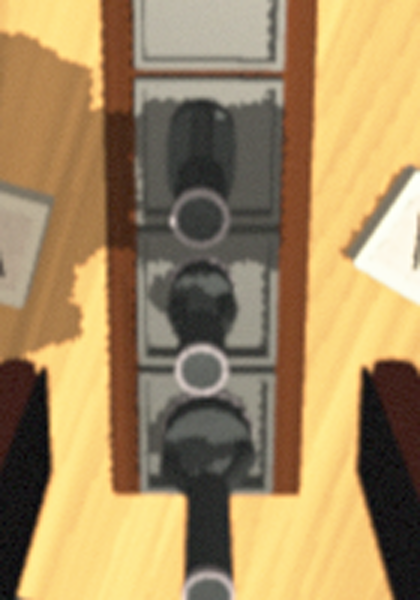

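>>> servo_tool:
  series:
    - [-0.0005,0,0.01,0,0,0]
    - [-0.0005,0,0.03,0,0,0]
    - [-0.0005,0,0.055,0,0,0]
    - [-0.0005,0,0.08,0,0,0]
    - [-0.0005,0,0.103,0,0,0]
    - [-0.0005,0,0.122,0,0,0]
    - [-0.0005,0,0.136,0,0,0]
    - [-0.0005,0,0.143,0,0,0]
    - [-0.0005,0,0.145,0,0,0]
    - [-0.0005,0,0.145,0,0,0]

```text
time: 12.85
tcp_pos: [0.5292, 0.1764, 0.0955]
orientation: [180.0, -0.0, 19.2]
contact_force: [-0.7, 0.9, 1.0]
opening: 0.597
```

>>> servo_tool:
  series:
    - [0,0,0,0,0,0]
    - [0,0,0,0,0,0]
    - [0,0,0,0,0,0]
    - [0,0,0,0,0,0]
    - [0,0,0,0,0,0]
    - [0,0,0,0,0,0]
    - [0,0,0,0,0,0]
    - [0,0,0,0,0,0]
  fingers: 0

```text
time: 13.65
tcp_pos: [0.5292, 0.1764, 0.0956]
orientation: [180.0, -0.0, 19.2]
contact_force: [1.0, 0.3, 1.6]
opening: 0.178
```

>>> servo_tool:
  series:
    - [0,0,-0.003,0,0,0]
    - [0,0,-0.01,0,0,0]
    - [0,0,-0.025,0,0,0]
    - [0,0,-0.045,0,0,0]
    - [0,0,-0.068,0,0,0]
    - [0,0,-0.092,0,0,0]
    - [0,0,-0.115,0,0,0]
    - [0,0,-0.135,0,0,0]
    - [0,0,-0.147,0,0,0]
    - [0,0,-0.15,0,0,0]
    - [0,0,-0.15,0,0,0]

```text
time: 14.75
tcp_pos: [0.5292, 0.1765, 0.2458]
orientation: [180.0, -0.1, 19.2]
contact_force: [0.4, 0.0, -2.7]
opening: 0.181
```

```bash
python3 -c "
from h import *
st()
go([.4985,-.2068,.245],-.7)"
```

```text
14.75 [0.5292 0.1765 0.2458] [ 1.7998e+02 -6.0000e-02  1.9240e+01] [ 0.4  0.  -2.7] 0.181
shift [-0.1553  0.3517  0.0008] turn [ 2.00e-04 -1.10e-03  3.48e-01]
```

>>> servo_tool:
  series:
    - [-0.002,0.005,0,0,0,0.005]
    - [-0.009,0.02,0,0,0,0.02]
    - [-0.02,0.045,0,0,0,0.045]
    - [-0.033,0.075,0,0,0,0.074]
    - [-0.047,0.106,0,0,0,0.105]
    - [-0.061,0.138,0,0,0,0.137]
    - [-0.075,0.17,0,0,0,0.168]
    - [-0.089,0.202,0,0,0,0.2]
    - [-0.103,0.234,0,0,0,0.231]
    - [-0.117,0.265,0,0,-0.001,0.262]
    - [-0.13,0.294,0,0,-0.001,0.291]
    - [-0.141,0.319,0,0,-0.001,0.316]
    - [-0.149,0.338,0,0,-0.001,0.334]
    - [-0.154,0.349,0,0,-0.001,0.345]
    - [-0.1553,0.3517,0.0005,0,-0.001,0.348]
    - [-0.1553,0.3517,0.0005,0,-0.001,0.348]
    - [-0.1553,0.3517,0.0005,0,-0.001,0.348]

```text
time: 16.45
tcp_pos: [0.4986, -0.206, 0.2453]
orientation: [-180.0, -0.0, -0.6]
contact_force: [0.4, 0.3, -1.5]
opening: 0.179
```

```bash
python3 -c "
from h import *
p,d,M=wrist('w5')
go([.4985,-.2068,.0936],-.7)"
```

```text
16.45 [ 0.4986 -0.206   0.2453] [-1.7999e+02 -1.0000e-02 -6.4000e-01] [ 0.4  0.3 -1.5] 0.179
shift [-0.0002  0.0009  0.1519] turn [ 0.     -0.0003  0.0014]
```

View pics/w5.png

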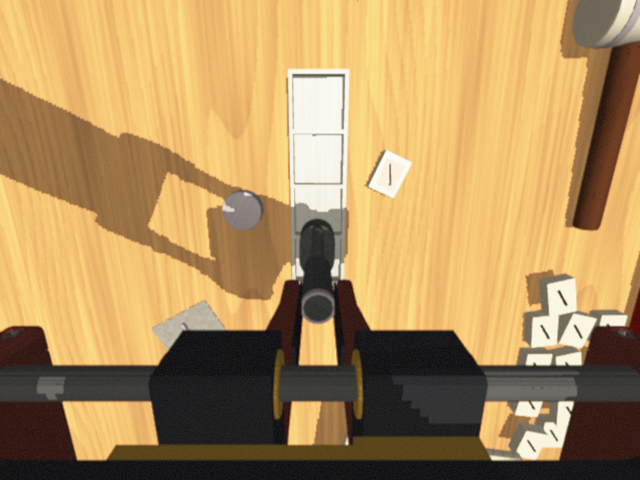

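>>> servo_tool:
  series:
    - [0,0.001,0.008,0,0,0]
    - [0,0.001,0.025,0,0,0]
    - [0,0.001,0.048,0,0,0]
    - [0,0.001,0.07,0,0,0]
    - [0,0.001,0.092,0,0,0]
    - [0,0.001,0.112,0,0,0]
    - [0,0.001,0.128,0,0,0]
    - [0,0.001,0.14,0,0,0]
    - [0,0.001,0.147,0,0,0]
    - [0,0.001,0.1505,0,0,0]
    - [0,0.001,0.152,0,0,0]
    - [0,0.001,0.152,0,0,0]

```text
time: 17.7
tcp_pos: [0.499, -0.2071, 0.094]
orientation: [180.0, -0.1, -0.6]
contact_force: [-0.0, -0.8, -1.7]
opening: 0.181
```

>>> servo_tool:
  series:
    - [0,0,0.001,0,0,0]
    - [0,0,0.0018,0,0,0]
    - [0,0,0.0024,0,0,0]
    - [0,0,0.0027,0,0,0]
    - [0,0,0.0027,0,0,0]

```text
time: 18.2
tcp_pos: [0.499, -0.207, 0.0913]
orientation: [180.0, -0.1, -0.6]
contact_force: [0.2, 0.0, -2.3]
opening: 0.175
```

>>> servo_tool:
  series:
    - [0,0,0.0004,0,0,0]
    - [0,0,0.0008,0,0,0]
    - [0,0,0.0008,0,0,0]

```text
time: 18.5
tcp_pos: [0.499, -0.2071, 0.0906]
orientation: [180.0, -0.1, -0.6]
contact_force: [0.5, 0.3, -0.7]
opening: 0.177
```

>>> servo_tool:
  series:
    - [0,0,0.0003,0,0,0]
    - [0,0,0.0003,0,0,0]

```text
time: 18.7
tcp_pos: [0.4991, -0.2072, 0.0906]
orientation: [180.0, -0.1, -0.6]
contact_force: [-0.7, -0.2, -0.3]
opening: 0.178
```

>>> servo_tool:
  series:
    - [0,0,0,0,0,0]
    - [0,0,0,0,0,0]
    - [0,0,0,0,0,0]
    - [0,0,0,0,0,0]
    - [0,0,0,0,0,0]
    - [0,0,0,0,0,0]
  fingers: 0.6

```text
time: 19.3
tcp_pos: [0.4991, -0.2071, 0.0906]
orientation: [180.0, -0.1, -0.6]
contact_force: [-0.7, -0.9, -0.1]
opening: 0.594
```

>>> servo_tool:
  series:
    - [0,0,-0.005,0,0,0]
    - [0,0,-0.02,0,0,0]
    - [0,0,-0.045,0,0,0]
    - [0,0,-0.075,0,0,0]
    - [0,0,-0.105,0,0,0]
    - [0,0,-0.13,0,0,0]
    - [0,0,-0.145,0,0,0]
    - [0,0,-0.15,0,0,0]
    - [0,0,-0.15,0,0,0]

```text
time: 20.2
tcp_pos: [0.4992, -0.2072, 0.2421]
orientation: [179.9, -0.2, -0.6]
contact_force: [-0.0, -0.0, -0.9]
opening: 0.6
```

```bash
python3 -c "
from h import *
wrist('w6')
go([.5485,.1237,.24],19.3)"
```

```text
20.2 [ 0.4992 -0.2072  0.2421] [179.9   -0.21  -0.63] [-0.  -0.  -0.9] 0.6
shift [ 0.046  -0.3313  0.0005] turn [ 0.0011 -0.0017 -0.3477]
```

View pics/w6.png

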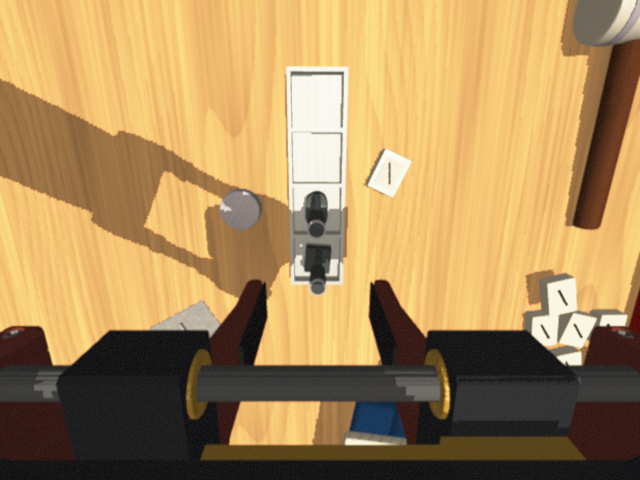

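>>> servo_tool:
  series:
    - [0.001,-0.006,0,0,0,-0.006]
    - [0.003,-0.021,0,0,0,-0.022]
    - [0.006,-0.046,0,0,0,-0.048]
    - [0.01,-0.075,0,0,0,-0.079]
    - [0.015,-0.107,0,0,-0.001,-0.112]
    - [0.019,-0.139,0,0,-0.001,-0.146]
    - [0.024,-0.171,0,0,-0.001,-0.18]
    - [0.028,-0.203,0,0.001,-0.001,-0.213]
    - [0.033,-0.235,0,0.001,-0.001,-0.247]
    - [0.037,-0.266,0,0.001,-0.0015,-0.279]
    - [0.041,-0.293,0,0.001,-0.0015,-0.307]
    - [0.044,-0.314,0,0.001,-0.0015,-0.329]
    - [0.0453,-0.327,0,0.001,-0.0015,-0.343]
    - [0.0455,-0.3313,0.0005,0.001,-0.0017,-0.348]
    - [0.0455,-0.3313,0.0005,0.001,-0.0017,-0.348]
    - [0.0455,-0.3313,0.0005,0.001,-0.0017,-0.348]

```text
time: 21.85
tcp_pos: [0.5478, 0.1231, 0.24]
orientation: [180.0, 0.0, 19.3]
contact_force: [-0.2, -0.5, -0.1]
opening: 0.599
```

```bash
python3 -c "
from h import *
p,d,M=wrist('w7')
for n,q in dict(sm=(.548,.1237,.105),ro=(.572,.063,.135)).items(): print(n,wproj(M,q).round(1))
cv2.imwrite('pics/w7c.png',cv2.resize(p[160:360,250:390],None,fx=3,fy=3,interpolation=cv2.INTER_CUBIC))
go([.548,.1237,.082],19.3)"
```

```text
21.85 [0.5478 0.1231 0.24  ] [1.7997e+02 2.0000e-02 1.9270e+01] [-0.2 -0.5 -0.1] 0.599
sm [318.4 226.9]
ro [321.2 304.1]
shift [ 0.0003 -0.0008  0.1581] turn [ 0.0004  0.0001 -0.001 ]
```

View pics/w7c.png

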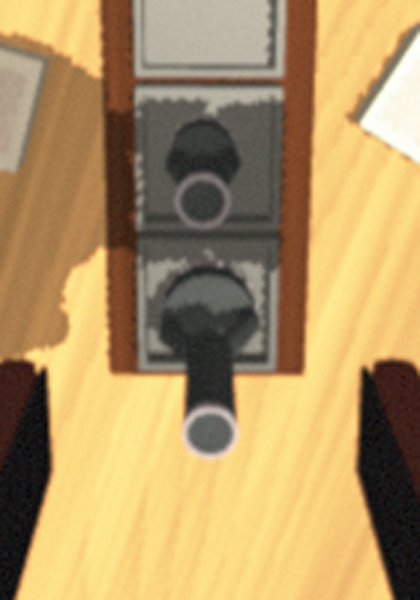

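>>> servo_tool:
  series:
    - [0,-0.0008,0.01,0,0,0]
    - [0,-0.0008,0.03,0,0,0]
    - [0,-0.0008,0.055,0,0,0]
    - [0,-0.0008,0.08,0,0,0]
    - [0,-0.0008,0.105,0,0,0]
    - [0,-0.0008,0.128,0,0,0]
    - [0,-0.0008,0.145,0,0,0]
    - [0,-0.0008,0.154,0,0,0]
    - [0,-0.0008,0.158,0,0,0]
    - [0,-0.0008,0.158,0,0,0]

```text
time: 22.9
tcp_pos: [0.5476, 0.1233, 0.082]
orientation: [180.0, 0.0, 19.2]
contact_force: [0.2, 0.2, -0.0]
opening: 0.598
```

>>> servo_tool:
  series:
    - [0,0,0,0,0,0]
    - [0,0,0,0,0,0]
    - [0,0,0,0,0,0]
    - [0,0,0,0,0,0]
    - [0,0,0,0,0,0]
    - [0,0,0,0,0,0]
    - [0,0,0,0,0,0]
    - [0,0,0,0,0,0]
  fingers: 0

```text
time: 23.7
tcp_pos: [0.5477, 0.1233, 0.0822]
orientation: [180.0, -0.0, 19.2]
contact_force: [-0.2, 0.6, 1.9]
opening: 0.169
```

>>> servo_tool:
  series:
    - [0,0,-0.003,0,0,0]
    - [0,0,-0.01,0,0,0]
    - [0,0,-0.025,0,0,0]
    - [0,0,-0.045,0,0,0]
    - [0,0,-0.068,0,0,0]
    - [0,0,-0.092,0,0,0]
    - [0,0,-0.115,0,0,0]
    - [0,0,-0.135,0,0,0]
    - [0,0,-0.147,0,0,0]
    - [0,0,-0.15,0,0,0]
    - [0,0,-0.15,0,0,0]

```text
time: 24.8
tcp_pos: [0.5478, 0.1234, 0.2324]
orientation: [180.0, -0.0, 19.2]
contact_force: [0.2, 0.4, -0.9]
opening: 0.171
```

```bash
python3 -c "
from h import *
st()
go([.499,-.1470,.232],-.7)"
```

```text
24.8 [0.5478 0.1234 0.2324] [ 1.7997e+02 -3.0000e-02  1.9220e+01] [ 0.2  0.4 -0.9] 0.171
shift [-0.1351  0.2393  0.0005] turn [ 0.0005 -0.0005  0.3477]
```

>>> servo_tool:
  series:
    - [-0.003,0.005,0,0,0,0.007]
    - [-0.011,0.019,0,0,0,0.028]
    - [-0.023,0.041,0,0,0,0.06]
    - [-0.037,0.066,0,0,0,0.096]
    - [-0.052,0.092,0,0,0,0.134]
    - [-0.067,0.119,0,0,0,0.173]
    - [-0.082,0.145,0,0,0,0.211]
    - [-0.097,0.171,0,0,0,0.249]
    - [-0.111,0.196,0,0,0,0.285]
    - [-0.122,0.217,0,0,0,0.315]
    - [-0.131,0.232,0,0,0,0.337]
    - [-0.1345,0.2385,0,0,0,0.346]
    - [-0.135,0.2395,0.0005,0.0005,-0.0005,0.348]
    - [-0.135,0.2395,0.0005,0.0005,-0.0005,0.348]
    - [-0.135,0.2395,0.0005,0.0005,-0.0005,0.348]

```text
time: 26.3
tcp_pos: [0.4992, -0.1465, 0.2319]
orientation: [-180.0, 0.0, -0.7]
contact_force: [-0.1, -0.9, -2.0]
opening: 0.172
```

```bash
python3 -c "
from h import *
p,d,M=wrist('w8')
go([.499,-.1470,.0802],-.7)"
```

```text
26.3 [ 0.4992 -0.1465  0.2319] [-1.7998e+02  1.0000e-02 -6.6000e-01] [-0.1 -0.9 -2. ] 0.172
shift [-0.0003  0.0006  0.1518] turn [-0.0003 -0.0001  0.0009]
```

View pics/w8.png

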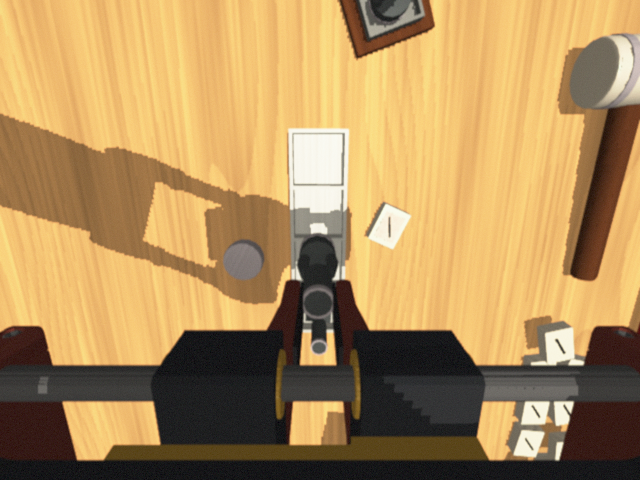

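>>> servo_tool:
  series:
    - [0,0.0006,0.008,0,0,0]
    - [0,0.0006,0.025,0,0,0]
    - [0,0.0006,0.048,0,0,0]
    - [0,0.0006,0.07,0,0,0]
    - [0,0.0006,0.092,0,0,0]
    - [0,0.0006,0.112,0,0,0]
    - [0,0.0006,0.128,0,0,0]
    - [0,0.0006,0.14,0,0,0]
    - [0,0.0006,0.147,0,0,0]
    - [0,0.0006,0.1505,0,0,0]
    - [0,0.0006,0.152,0,0,0]
    - [0,0.0006,0.152,0,0,0]

```text
time: 27.55
tcp_pos: [0.4996, -0.1471, 0.0806]
orientation: [180.0, -0.1, -0.6]
contact_force: [0.1, 0.0, -1.8]
opening: 0.17
```

>>> servo_tool:
  series:
    - [0,0,0.001,0,0,0]
    - [0,0,0.0018,0,0,0]
    - [0,0,0.0024,0,0,0]
    - [0,0,0.0027,0,0,0]
    - [0,0,0.0027,0,0,0]

```text
time: 28.05
tcp_pos: [0.4996, -0.1471, 0.0779]
orientation: [180.0, -0.1, -0.6]
contact_force: [1.5, -0.2, -2.3]
opening: 0.168
```

>>> servo_tool:
  series:
    - [0,0,0.0004,0,0,0]
    - [0,0,0.0008,0,0,0]
    - [0,0,0.0008,0,0,0]

```text
time: 28.35
tcp_pos: [0.4996, -0.1472, 0.0772]
orientation: [180.0, -0.1, -0.7]
contact_force: [-0.3, -0.9, -0.1]
opening: 0.171
```

>>> servo_tool:
  series:
    - [0,0,0.0003,0,0,0]
    - [0,0,0.0003,0,0,0]

```text
time: 28.55
tcp_pos: [0.4997, -0.1472, 0.0772]
orientation: [180.0, -0.1, -0.7]
contact_force: [-1.1, 0.0, 1.2]
opening: 0.17
```

>>> servo_tool:
  series:
    - [0,0,0,0,0,0]
    - [0,0,0,0,0,0]
    - [0,0,0,0,0,0]
    - [0,0,0,0,0,0]
    - [0,0,0,0,0,0]
    - [0,0,0,0,0,0]
  fingers: 0.6

```text
time: 29.15
tcp_pos: [0.4997, -0.1472, 0.0772]
orientation: [180.0, -0.1, -0.7]
contact_force: [-0.4, 0.9, 0.2]
opening: 0.598
```

>>> servo_tool:
  series:
    - [0,0,-0.005,0,0,0]
    - [0,0,-0.02,0,0,0]
    - [0,0,-0.045,0,0,0]
    - [0,0,-0.075,0,0,0]
    - [0,0,-0.105,0,0,0]
    - [0,0,-0.135,0,0,0]
    - [0,0,-0.155,0,0,0]
    - [0,0,-0.165,0,0,0]
    - [0,0,-0.165,0,0,0]

```text
time: 30.05
tcp_pos: [0.5, -0.1474, 0.2446]
orientation: [179.9, -0.3, -0.6]
contact_force: [0.1, -0.6, 0.1]
opening: 0.602
```

```bash
python3 -c "
from h import *
wrist('w9')
go([.571,.0625,.24],19.3)"
```

```text
30.05 [ 0.5    -0.1474  0.2446] [179.91  -0.28  -0.65] [ 0.1 -0.6  0.1] 0.602
shift [ 0.0689 -0.2105  0.0028] turn [ 0.0011 -0.0024 -0.3482]
```

View pics/w9.png

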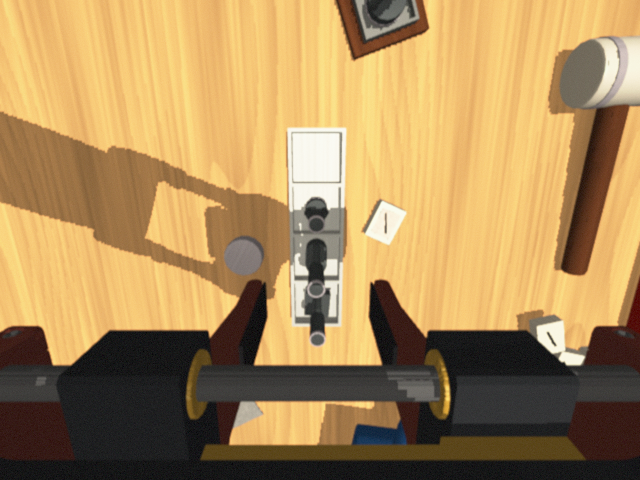

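Three punches stand in a row in the tray (tops at (316,222), (316,289), (317,337)). Now the large round one.

>>> servo_tool:
  series:
    - [0.002,-0.005,0,0,0,-0.008]
    - [0.006,-0.018,0,0,0,-0.03]
    - [0.013,-0.039,0,0,0,-0.064]
    - [0.02,-0.062,0,0,0,-0.102]
    - [0.028,-0.086,0,0,-0.001,-0.142]
    - [0.036,-0.11,0,0.001,-0.001,-0.182]
    - [0.044,-0.134,0.001,0.001,-0.001,-0.222]
    - [0.052,-0.158,0.001,0.001,-0.002,-0.261]
    - [0.059,-0.18,0.002,0.001,-0.002,-0.298]
    - [0.065,-0.198,0.003,0.001,-0.0024,-0.328]
    - [0.068,-0.208,0.003,0.001,-0.0024,-0.344]
    - [0.069,-0.2105,0.003,0.001,-0.0024,-0.348]
    - [0.069,-0.2105,0.003,0.001,-0.0024,-0.348]
    - [0.069,-0.2105,0.003,0.001,-0.0024,-0.348]

```text
time: 31.5
tcp_pos: [0.5709, 0.0619, 0.2398]
orientation: [180.0, 0.0, 19.2]
contact_force: [-0.3, 0.2, 0.2]
opening: 0.6
```

```bash
python3 -c "
from h import *
p,d,M=wrist('w10')
for n,q in dict(ro=(.571,.0625,.135)).items(): print(n,wproj(M,q).round(1))
cv2.imwrite('pics/w10c.png',cv2.resize(p[160:360,250:390],None,fx=3,fy=3,interpolation=cv2.INTER_CUBIC))
go([.571,.0625,.105],19.3)"
```

```text
31.5 [0.5709 0.0619 0.2398] [1.7998e+02 1.0000e-02 1.9240e+01] [-0.3  0.2  0.2] 0.6
ro [318.3 235.4]
shift [ 0.0003 -0.0007  0.1349] turn [ 0.0003 -0.     -0.0013]
```

View pics/w10c.png

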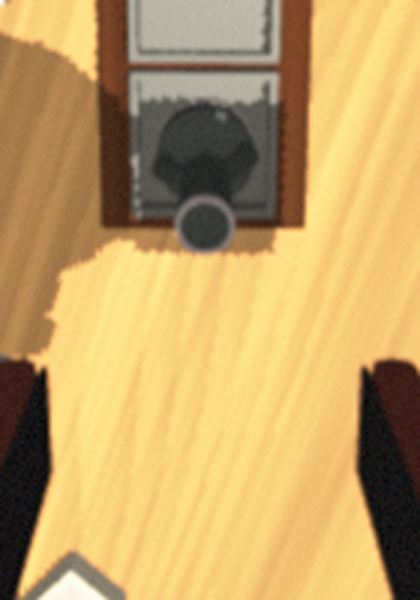

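>>> servo_tool:
  series:
    - [0,0,0.01,0,0,0]
    - [0,0,0.03,0,0,0]
    - [0,0,0.053,0,0,0]
    - [0,0,0.076,0,0,0]
    - [0,0,0.098,0,0,0]
    - [0,0,0.116,0,0,0]
    - [0,0,0.128,0,0,0]
    - [0,0,0.133,0,0,0]
    - [0,0,0.135,0,0,0]
    - [0,0,0.135,0,0,0]

```text
time: 32.55
tcp_pos: [0.5713, 0.0616, 0.1055]
orientation: [180.0, -0.1, 19.2]
contact_force: [-0.6, 0.6, -0.5]
opening: 0.6
```

>>> servo_tool:
  series:
    - [0,0,0,0,0,0]
    - [0,0,0,0,0,0]
    - [0,0,0,0,0,0]
    - [0,0,0,0,0,0]
    - [0,0,0,0,0,0]
    - [0,0,0,0,0,0]
    - [0,0,0,0,0,0]
    - [0,0,0,0,0,0]
  fingers: 0

```text
time: 33.35
tcp_pos: [0.5713, 0.0616, 0.1057]
orientation: [180.0, -0.1, 19.2]
contact_force: [-1.2, 0.2, 0.6]
opening: 0.179
```

>>> servo_tool:
  series:
    - [0,0,-0.003,0,0,0]
    - [0,0,-0.01,0,0,0]
    - [0,0,-0.025,0,0,0]
    - [0,0,-0.045,0,0,0]
    - [0,0,-0.068,0,0,0]
    - [0,0,-0.092,0,0,0]
    - [0,0,-0.115,0,0,0]
    - [0,0,-0.135,0,0,0]
    - [0,0,-0.147,0,0,0]
    - [0,0,-0.15,0,0,0]
    - [0,0,-0.15,0,0,0]

```text
time: 34.45
tcp_pos: [0.5712, 0.0617, 0.2559]
orientation: [180.0, -0.1, 19.2]
contact_force: [0.1, 0.3, -3.2]
opening: 0.184
```

```bash
python3 -c "
from h import *
st()
go([.4995,-.087,.255],-.7)"
```

```text
34.45 [0.5712 0.0617 0.2559] [ 1.7995e+02 -9.0000e-02  1.9210e+01] [ 0.1  0.3 -3.2] 0.184
shift [-0.1166  0.1168  0.0008] turn [ 0.0005 -0.0017  0.3475]
```

Contact expected at TCP z = 0.1007.

>>> servo_tool:
  series:
    - [-0.004,0.004,0,0,0,0.01]
    - [-0.013,0.013,0,0,0,0.038]
    - [-0.026,0.026,0,0,0,0.078]
    - [-0.041,0.041,0,0,0,0.122]
    - [-0.056,0.056,0,0,-0.001,0.167]
    - [-0.071,0.071,0,0,-0.001,0.212]
    - [-0.086,0.086,0,0,-0.001,0.256]
    - [-0.1,0.1,0,0,-0.0015,0.298]
    - [-0.11,0.11,0.0005,0,-0.0017,0.328]
    - [-0.1155,0.1157,0.0008,0.0005,-0.0017,0.344]
    - [-0.1167,0.117,0.0008,0.0005,-0.0017,0.3475]
    - [-0.1167,0.117,0.0008,0.0005,-0.0017,0.3475]
    - [-0.1167,0.117,0.0008,0.0005,-0.0017,0.3475]

```text
time: 35.75
tcp_pos: [0.4997, -0.0867, 0.2549]
orientation: [-180.0, 0.0, -0.6]
contact_force: [1.4, 0.4, -2.5]
opening: 0.181
```

```bash
python3 -c "
from h import *
p,d,M=wrist('w11')
go([.4995,-.087,.1037],-.7)"
```

```text
35.75 [ 0.4997 -0.0867  0.2549] [-1.7998e+02  1.0000e-02 -6.5000e-01] [ 1.4  0.4 -2.5] 0.181
shift [-0.0002  0.0004  0.1512] turn [-0.0002  0.0002  0.0011]
```

View pics/w11.png

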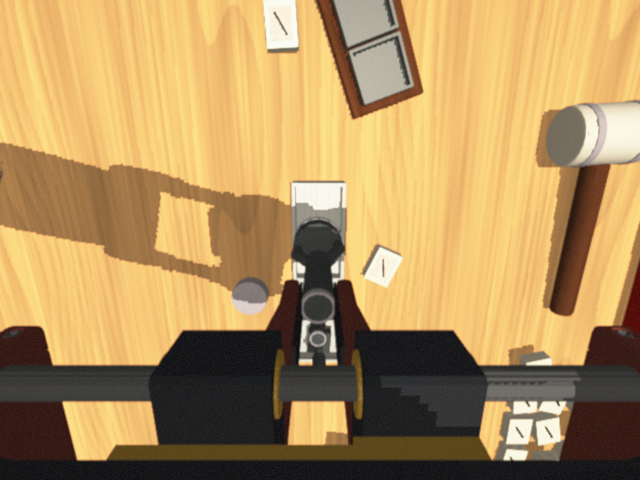

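>>> servo_tool:
  series:
    - [0,0,0.008,0,0,0]
    - [0,0,0.025,0,0,0]
    - [0,0,0.048,0,0,0]
    - [0,0,0.07,0,0,0]
    - [0,0,0.092,0,0,0]
    - [0,0,0.112,0,0,0]
    - [0,0,0.128,0,0,0]
    - [0,0,0.14,0,0,0]
    - [0,0,0.147,0,0,0]
    - [0,0,0.15,0,0,0]
    - [0,0,0.1513,0,0,0]
    - [0,0,0.1513,0,0,0]

```text
time: 37.0
tcp_pos: [0.5001, -0.0867, 0.1043]
orientation: [180.0, -0.1, -0.6]
contact_force: [-0.6, 0.5, -2.1]
opening: 0.179
```

>>> servo_tool:
  series:
    - [0,0,0.001,0,0,0]
    - [0,0,0.0018,0,0,0]
    - [0,0,0.0024,0,0,0]
    - [0,0,0.0027,0,0,0]
    - [0,0,0.0027,0,0,0]

```text
time: 37.5
tcp_pos: [0.5001, -0.0867, 0.1015]
orientation: [-180.0, -0.0, -0.6]
contact_force: [-0.6, -0.9, -2.9]
opening: 0.179
```

>>> servo_tool:
  series:
    - [0,0,0.0004,0,0,0]
    - [0,0,0.0008,0,0,0]
    - [0,0,0.0008,0,0,0]

```text
time: 37.8
tcp_pos: [0.5, -0.0867, 0.1007]
orientation: [180.0, -0.0, -0.6]
contact_force: [0.0, -0.1, -3.0]
opening: 0.184
```

>>> servo_tool:
  series:
    - [0,0,0.0003,0,0,0]
    - [0,0,0.0004,0,0,0]

```text
time: 38.0
tcp_pos: [0.5002, -0.0867, 0.1006]
orientation: [180.0, -0.1, -0.6]
contact_force: [0.9, 0.8, -0.8]
opening: 0.179
```

>>> servo_tool:
  series:
    - [0,0,0.0003,0,0,0]
    - [0,0,0.0003,0,0,0]

```text
time: 38.2
tcp_pos: [0.5003, -0.0867, 0.1007]
orientation: [180.0, -0.1, -0.6]
contact_force: [-0.6, -0.2, 0.4]
opening: 0.173
```

>>> servo_tool:
  series:
    - [0,0,0,0,0,0]
    - [0,0,0,0,0,0]
    - [0,0,0,0,0,0]
    - [0,0,0,0,0,0]
    - [0,0,0,0,0,0]
    - [0,0,0,0,0,0]
  fingers: 0.6

```text
time: 38.8
tcp_pos: [0.5002, -0.0867, 0.1006]
orientation: [180.0, -0.1, -0.6]
contact_force: [1.1, -0.1, 0.6]
opening: 0.601
```

>>> servo_tool:
  series:
    - [0,0,-0.005,0,0,0]
    - [0,0,-0.02,0,0,0]
    - [0,0,-0.045,0,0,0]
    - [0,0,-0.075,0,0,0]
    - [0,0,-0.105,0,0,0]
    - [0,0,-0.13,0,0,0]
    - [0,0,-0.145,0,0,0]
    - [0,0,-0.15,0,0,0]
    - [0,0,-0.15,0,0,0]

```text
time: 39.7
tcp_pos: [0.5003, -0.0868, 0.2521]
orientation: [180.0, -0.2, -0.6]
contact_force: [-1.3, -0.6, -0.3]
opening: 0.602
```

>>> servo_tool:
  series:
    - [0,-0.01,0,0,0,0]
    - [0,-0.04,0,0,0,0]
    - [0,-0.08,0,0,0,0]
    - [0,-0.12,0,0,0,0]
    - [0,-0.16,0,0,0,0]
    - [0,-0.19,0,0,0,0]
    - [0,-0.2,0,0,0,0]
    - [0,-0.2,0,0,0,0]
    - [0,-0.2,0,0,0,0]

```text
time: 40.6
tcp_pos: [0.5024, 0.1126, 0.2514]
orientation: [179.9, -0.2, -0.6]
contact_force: [-0.5, 0.7, -0.7]
opening: 0.598
```

```bash
python3 -c "
from h import *
st()
for n in('top','scene'):
  p,d=robot.snapshot(n); 
  c=p[170:290,350:530] if n=='top' else p[180:330,90:300]
  cv2.imwrite(f'pics/{n}1.png',cv2.resize(c,None,fx=3.8,fy=3.8,interpolation=cv2.INTER_CUBIC))
p,d,M=wrist('w12')
"
```

```text
40.6 [0.5024 0.1126 0.2514] [ 1.7992e+02 -1.7000e-01 -6.4000e-01] [-0.5  0.7 -0.7] 0.598
40.7 [0.5026 0.112  0.2518] [179.94  -0.21  -0.73] [ 0.7 -0.   0.4] 0.601
```

View pics/top1.png

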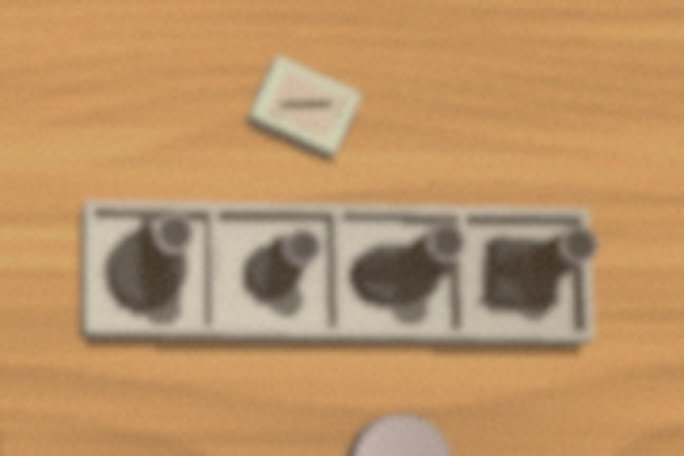

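View pics/scene1.png

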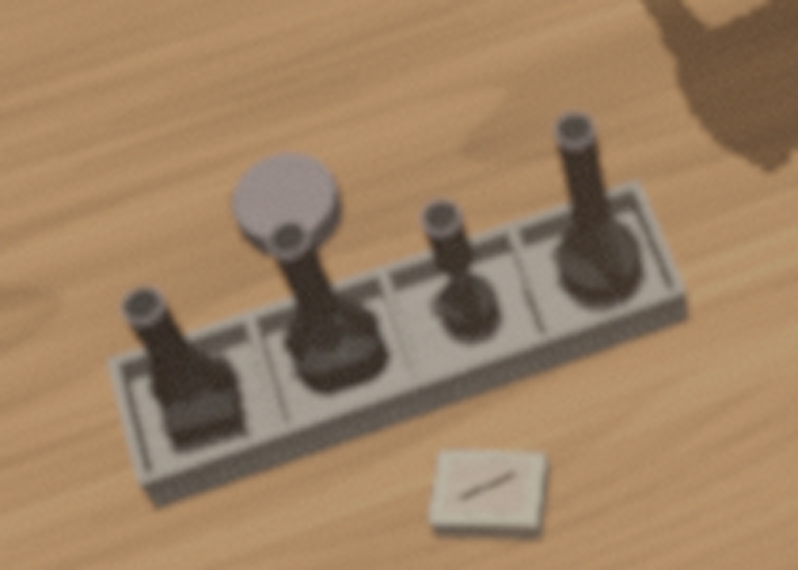

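```bash
python3 -c "
from h import *
for n,U,V,h in(('round',171,233,.13),('small',299,247,.10),('oval',443,242,.12),('square',577,244,.11)):
  print(n,onp('top',(U+.5)/3.8-.5+350,(V+.5)/3.8-.5+170,h).round(4))
st(); print(robot.hand_in())"
```

```text
round [ 0.4998 -0.0828  0.13  ]
small [ 0.4985 -0.144   0.1   ]
oval [ 0.4977 -0.2034  0.12  ]
square [ 0.4985 -0.2655  0.11  ]
40.75 [0.5026 0.112  0.2519] [179.94  -0.22  -0.74] [-0.6  0.1  0.3] 0.6
the job is handed in; nothing more can be done
None
```

All four punches are in the aluminium rack, one per pocket, in reverse order. As the robot sees it, left to right, the rack now holds round, small, oval, square; the wooden board held square, oval, small, round. I handed the job in at 40.75 s, with the gripper open and clear of everything.

- **Set-down:** I lowered each punch in sub-millimetre steps until its weight came off the gripper, then opened the fingers. Force readings during the set-downs stayed within about 3 N.
- **Final check:** The top and scene images show all four standing upright in their own pockets. Measured from the top camera, their tops are within about 4 mm of the pocket centres. That gap is mostly a small offset in y and comes from the camera calibration and my pixel picking.
- **Disagreements:** The top and scene cameras differed by up to about 3.5 mm on the starting positions, and the wrist camera placed the rack 1–2 mm off in y. Both were well within the pocket clearance. No check failed.

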